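# Touch off a crooked chilly-bin lid, then seat the thermometer probe

## Robot

A 6-joint arm with a two-finger parallel gripper is mounted at the origin on the work surface. World frame = base frame: x ahead of the robot, y to its left, z up, the work surface at z = 0. Lengths are in m, angles in degrees, forces in N, time in s.
With the tool pointing down it reaches from about 0.25 to 0.725 m from the base axis. Payload 9.7 kg.
Tool frame: the origin (TCP) lies between the finger pads; the fingertips stand 19 mm ahead of it and the grasp point (between the pads) is the TCP; x points along the fingers, y is the direction in which the jaws open and shut, and the axes are right-handed (so a half turn about x gives the same grasp; the last joint's range is limited). The gripper opens to 85 mm and grips with 20 to 120 N. Pads are 22 mm wide; open, the fingers measure 114 mm over their backs; the gripper's body (76 mm by 85 mm) begins 54 mm behind the grasp point. The pads swing forward as they close: fully open they stand 13 mm farther back than shut.
Start: joints at [76.948, 4.979, 10.078, 95.1, 0, 90], TCP at [0.124, 0.536, 0.25] pointing down, gripper open.
Joint ranges: [-179.16, 179.16], [-48.56, 103.87], [-65.8, 70.77], [-126.05, 130.52], [-82.76, 87.17], [-180, 180]. Speed limits (degrees/s): [127.2, 127.2, 147.25, 180, 180, 180].

## Interface

Orientations are given as [roll, pitch, yaw] about the fixed x, y, z axes, in that order (R = Rz(yaw) Ry(pitch) Rx(roll)).
In Python, from workcell import bot gives the robot as it stands. The module is installed in compiled form; this text tells all that it offers.
- The arm moves only by the shell command python3 -m handwheel 'ROWS' [FORCE]. ROWS is JSON, a list of rows, each a list of 7 numbers: the turn, a rotation vector about the tool's x, y, z in degrees, then the shift along the tool's x, y, z in m, then the closure, from -1 (fully open) to 1 (shut), so that 0 is half open. In form: [[ax, ay, az, dx, dy, dz, fingers], ...]. A call has 1 to 20 rows; each row is the pose to reach, as a shift and turn from the pose commanded when the call began, along the tool's axes at that moment; what a row does not reach only later rows make up. A row lasts 1/8 s, in which the tool goes at most 62.5 mm and 10.7 degrees, less where a joint would pass 70% of its speed; a pose out of reach is approached as far as the arm can. A call with a gripper value outside its range is refused whole. The fingers move at their own pace and stop on an object; FORCE is the grip in N (left out, the last holds). Time passes only in rows, so rows that repeat a pose let the fingers close. It gives the time, the measured TCP pose, the force and the opening at its end, in the units of the state.
- bot.get_obs(): the state, without advancing time (a new reading comes with each control period).
- bot.camera(name): name is "scene" or "top" or "wrist"; returns a dict with "frame" (400x640x3 uint8, red, green, blue), "fx", "fy", "cx", "cy" (pixels), "R" (3x3) and "t" (3): a world point X has camera coordinates R X + t; the wrist camera has in their place "tool_from_camera" (4x4, takes a point from camera to tool coordinates, whose origin is the TCP and whose axes are the tool frame's). Camera axes: x right, y down, z forward; pixel columns grow to the right and rows downward; lengths in m; the calibration is good to about 2 mm. A picture is of the moment at which its call begins: read the wrist's pose just before it. There is no depth.
- bot.job_done(): hands the job in, once; it reports no verdict.
Trained networks look in a picture, given as the dict that the camera call returned (one of the last four; its "shot" number tells which), for a name from the list of things; names that differ only in an ending like _2 or _b are one class to them, and where a whole thing is asked for, a point or a joint stands for the part that bears it (a point fixed in the world has none). Each returns a list of dicts, best first, with "conf" (0 to 1); they miss things now and then, are a little off and sometimes report something else, mostly with a low value. They report only what shows in the picture. A call takes as long as a camera call. They do not tell look-alikes from the thing itself.
- bot.look_for(name, picture): "bbox" ([left, top, width, height] as shares, 0 to 1, of the picture: columns of its width, rows of its height, round what is visible of it).
- bot.tip_of(name, picture): "centre" ([column, row] as shares, 0 to 1, of the picture: columns of its width, rows of its height: a listed point, or the origin of a listed thing).
The state is a dict: "time": time; "q": joint angles; "qd": joint speeds; "joint_efforts": joint torques, N m; "ee_pos": TCP position; "tcp_rot": TCP orientation; "wrist_force": force on the tool from outside, world axes, zero at the start; "torque": the same for the moment, N m; "opening": finger opening in m.
Only numpy, scipy, OpenCV 4.12 (cv2) and the standard library are available. Lean on these libraries where they do the work, as an engineer would, in place of code of your own. Each camera call takes 0.05 s, during which the arm holds its last target.

## Task

The lid of the teal chilly bin has been latched down crooked, so find out where it really sits: take the orange thermometer probe from its stand and, with its stem, touch off the three black rubber bumpers in turn - front right, front left, then left end (right and left as the robot sees the bin) - resting gently on each for a moment, enough to squash it a millimetre or two but no more than 5. Then put the probe through the port in the lid, without forcing it, until its handle sits fully home on the lid, and let go. Leave the other things on the bench where they are.

Things in the scene. Friction and masses are not known exactly. Their poses are not given: they have to be found in the camera images.
- bin: Hollow tub (200 x 260 mm) of the teal chilly bin, bolted down; origin under its centre on the bench, x away from its latched front, y along it to the robot's left, z up. This is NOT the lid: two front latches (steel plates at y = +-45 mm, 5 mm proud) clamp the lid down crooked, shifted up to 7 mm in x and in y, then turned up to 0.06 rad about its centre, anew each time and unmeasured.
- lid_true (a point): Point of the tub at the lid's centre, on top, if the lid sat true (x = y = 0, z = 200 mm of the bin; axes as the bin's). Lid 220 (x) x 280 (y) x 30 mm, flat top at z = 200 mm, stays put when touched. The lid frame used below starts here, but is shifted and turned with the real lid.
- port_true (a point): Point of the tub where the port's mouth would be if the lid sat true (lid x = +30, y = -40 mm). The real port is a round 13 mm hole straight through the lid with a 2 mm lead-in, at that place in the lid frame, ringed by a flat dark collar 24 mm across.
- bump_right (a joint): How far the front right bumper is squashed in, m: 0 free, grows as it is pushed towards lid +x, 1.5 N per mm, solid at 8 mm. Black rubber block on the lid edge; its flat face, 30 mm wide and 24 mm tall (z = 173 to 197 mm), is at lid x = -126 mm when free, centred on lid y = -105 mm.
- bump_left (a joint): The same for the front left bumper: face at lid x = -126 mm, centred on lid y = +105 mm, pushed towards lid +x.
- bump_end (a joint): The same for the bumper on the left end: face at lid y = +156 mm, centred on lid x = 0, pushed towards lid -y.
- probe_grip (a point): Centre of the orange square handle of the thermometer probe, loose, about 90 g: 24 x 24 mm, 44 mm tall (22 mm above and below this point), z up along it, x and y square to its flat sides. Below it a straight steel stem, 10 mm diameter, 45 mm long, 4 mm of it tapered at the tip. At first it stands upright in the stand, handle resting on the stand's top.
- probe_seat (a point): Centre of the underside of the probe's handle, where the stem begins (22 mm below probe_grip); z up along the probe.
- stand: Fixed wooden stand of the probe, 70 x 70 x 50 mm, origin under its centre on the bench; a 13 mm hole in the middle of its top takes the stem.
- jar: Bystander: green glass jar with steel cap, 70 mm across, 120 mm tall, standing; origin at the centre of its underside.
- plate: Bystander: white ceramic side plate, 170 mm across, 18 mm high; origin at the centre of its underside.
- spoon: Bystander: bamboo spoon about 220 mm long, lying flat; origin at its middle.
- tiffin: Bystander: stainless tiffin base, open, 124 mm across, 75 mm tall; origin at the centre of its underside.
- tier: Bystander: stainless upper tier of the tiffin, lifted off, open, 120 mm across, 55 mm tall; origin at the centre of its underside.
- icebrick: Bystander: blue ice brick, 70 x 120 x 28 mm, lying flat; origin at the centre of its underside.
Mind the look-alikes: they are no part of the job. Of the things shaped like the part that bears probe_grip, the orange one is meant.

How it is judged (in metres and radians):
On the way, in this order (a step that is already met when the one before it is completed fails the run):
1. the front right bumper is squashed at least 1 mm by the probe for 0.3 s (value of joint bump_right above 0.001 m and contact force between probe and bin above 0.4 N), for 0.3 s.
2. the front left bumper is squashed at least 1 mm by the probe for 0.3 s (value of joint bump_left above 0.001 m and contact force between probe and bin above 0.4 N), for 0.3 s.
3. the left end bumper is squashed at least 1 mm by the probe for 0.3 s (value of joint bump_end above 0.001 m and contact force between probe and bin above 0.4 N), for 0.3 s.
At the end, for the whole second after the job is handed in: The probe stands released and at rest in the port of the lid: the underside of its handle within 3 mm of the lid's top face (z = 200 mm), within 16 mm in x and in y of where the port would be on a true lid (which covers every crooked lid), tilted less than 0.08 rad (x of probe_seat in the frame of bin between 0.014 and 0.046 m and y of probe_seat in the frame of bin between -0.056 and -0.024 m and z of probe_seat in the frame of bin between 0.197 and 0.203 m and angle between probe_seat's own z axis and vertical below 0.08 rad and linear speed of probe below 0.01 m/s and contact force between the fingers and probe below 0.05 N); the robot touches nothing.
It fails at once if a bumper is squashed more than 5 mm (value of joint any of bump_right, bump_left, bump_end above 0.005 m).
It fails at once if the probe is forced against the bin with more than 35 N (contact force between probe and bin above 35 N).
It fails at once if another thing on the bench is shifted more than 25 mm (distance of any of jar, plate, spoon, tiffin, tier, icebrick from where it was at the start of the episode above 0.025 m).
It also fails if it takes over 69 s, if anything falls off the work surface, if the arm or the gripper's body presses on something with over 40 N, if the wrist force passes 120 N, or if a joint passes its speed limit or range.

## Working session

There is one attempt and no reset: what is moved stays moved. The work goes in short steps, Python scripts to look and compute and a shell command to move; the robot and the scene stay as the last step left them, time stands still between calls to the robot, and variables do not carry over. Pictures are saved under pics/ and viewed, and the job is handed in when it is done.

```bash
mkdir -p pics; cat > h.py <<'E'
import numpy as np, cv2
from workcell import bot
from scipy.spatial.transform import Rotation as Ro
def tool():
    o=bot.get_obs(); T=np.eye(4)
    T[:3,:3]=Ro.from_euler('xyz',o['tcp_rot'],degrees=True).as_matrix(); T[:3,3]=o['ee_pos']; return T,o
def shot(name):
    T,o=tool(); c=bot.camera(name)
    if name=='wrist':
        M=T@np.array(c['tool_from_camera']); c['Rw']=M[:3,:3]; c['C']=M[:3,3]
    else:
        R=np.array(c['R']); c['Rw']=R.T; c['C']=-R.T@np.array(c['t'])
    return c
def ray(c,u,v):
    d=c['Rw']@np.array([(u-c['cx'])/c['fx'],(v-c['cy'])/c['fy'],1.]); return c['C'],d
def at_z(c,u,v,z):
    C,d=ray(c,u,v); return C+d*(z-C[2])/d[2]
def proj(c,X):
    p=c['Rw'].T@(np.array(X)-c['C']); return c['cx']+c['fx']*p[0]/p[2], c['cy']+c['fy']*p[1]/p[2]
def save(c,f): cv2.imwrite('pics/'+f,cv2.cvtColor(c['frame'],cv2.COLOR_RGB2BGR))
E
python3 - <<'E'
from h import *
o=bot.get_obs();print(o)
for n in ['scene','top','wrist']:
    c=shot(n); save(c,n+'0.png'); print(n,c['C'],c['fx'],c['Rw'][:,2])
    if n=='wrist': continue
    for k in ['bin','probe_grip','probe_seat','stand','lid_true','port_true','jar','plate','spoon','tiffin','tier','icebrick','bump_right']:
        try:
            r=bot.tip_of(k,c); print(k,[(round(a['conf'],2),round(a['centre'][0]*640),round(a['centre'][1]*400)) for a in r[:4]])
        except Exception as e: print(k,e)
E
```

```text
{'time': 0.0, 'q': array([7.69476001e+01, 5.00959906e+00, 1.00332331e+01, 9.50991287e+01,
       8.37676965e-04, 8.99995821e+01]), 'qd': array([-0.13794879,  0.06252283, -0.06687685, -0.03968796,  0.0591639 ,
        0.06337077]), 'joint_efforts': array([-5.35294857e-04, -5.20386314e+01,  4.64808583e+01,  1.59411225e-02,
       -3.24225834e-05,  2.47266016e-06]), 'ee_pos': array([0.12416183, 0.53558605, 0.24958652]), 'tcp_rot': array([ -90.63613592,   89.92450062, -103.68811847]), 'wrist_force': array([-0.17626958,  0.53820723, -0.29080195]), 'torque': array([ 0.02445295,  0.00522196, -0.00170715]), 'opening': 0.08541342293908713}
scene [ 1.19922794 -0.49815309  1.00876546] 452.0345610853757 [-0.53981527  0.4151958  -0.73226493]
bin [(0.9, 355, 226)]
probe_grip [(0.7, 257, 257), (0.67, 223, 242), (0.64, 222, 269), (0.55, 228, 286)]
probe_seat [(0.78, 263, 260), (0.74, 355, 224), (0.74, 222, 270), (0.65, 228, 273)]
stand [(0.94, 231, 286)]
lid_true [(0.87, 356, 174)]
port_true [(0.71, 349, 191), (0.62, 268, 206)]
jar [(0.75, 419, 150)]
plate [(0.88, 456, 183)]
spoon []
tiffin [(0.9, 2
[... 246 characters left out ...]
5529 [ 0.1191135  -0.00510535 -0.99286752]
bin [(0.9, 298, 199)]
probe_grip [(0.57, 411, 205), (0.43, 383, 202), (0.43, 401, 231)]
probe_seat [(0.61, 383, 204), (0.48, 410, 207), (0.38, 398, 228), (0.17, 405, 209)]
stand [(0.81, 404, 207)]
lid_true [(0.87, 293, 190)]
port_true [(0.82, 310, 182), (0.29, 194, 232)]
jar [(0.7, 411, 206), (0.63, 193, 232)]
plate [(0.58, 200, 180)]
spoon [(0.85, 254, 255)]
tiffin [(0.86, 393, 165)]
tier [(0.58, 443, 186)]
icebrick [(0.96, 341, 255)]
bump_right it knows: bin, icebrick, jar, lid_true, plate, port_true, probe_grip, probe_seat, spoon, stand, tier, tiffin
wrist [0.04824102 0.55460882 0.37343175] 284.35244977155315 [ 0.2959606  -0.06824723 -0.95275896]
```

View pics/scene0.png

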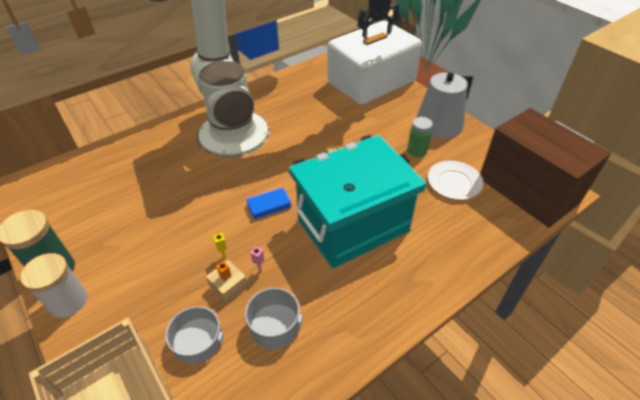

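View pics/top0.png

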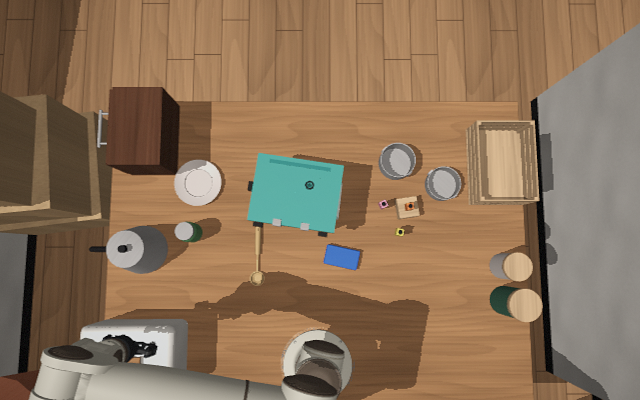

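View pics/wrist0.png

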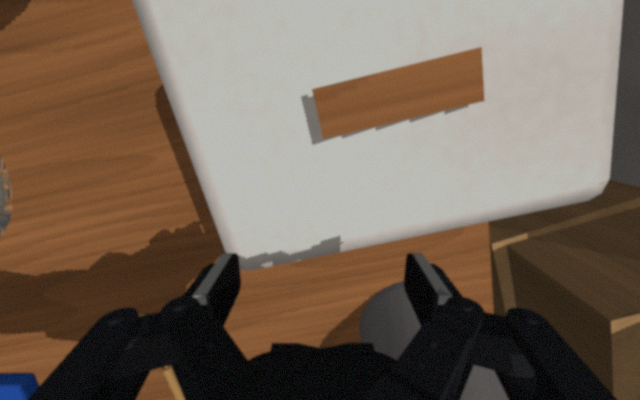

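```bash
python3 - <<'E'
import cv2
a=cv2.imread('pics/scene0.png')[220:370,150:350]; cv2.imwrite('pics/c1.png',cv2.resize(a,None,fx=4,fy=4,interpolation=cv2.INTER_CUBIC))
b=cv2.imread('pics/top0.png')[130:280,230:430]; cv2.imwrite('pics/c2.png',cv2.resize(b,None,fx=4,fy=4,interpolation=cv2.INTER_CUBIC))
E
```

```text
(no output)
```

View pics/c1.png

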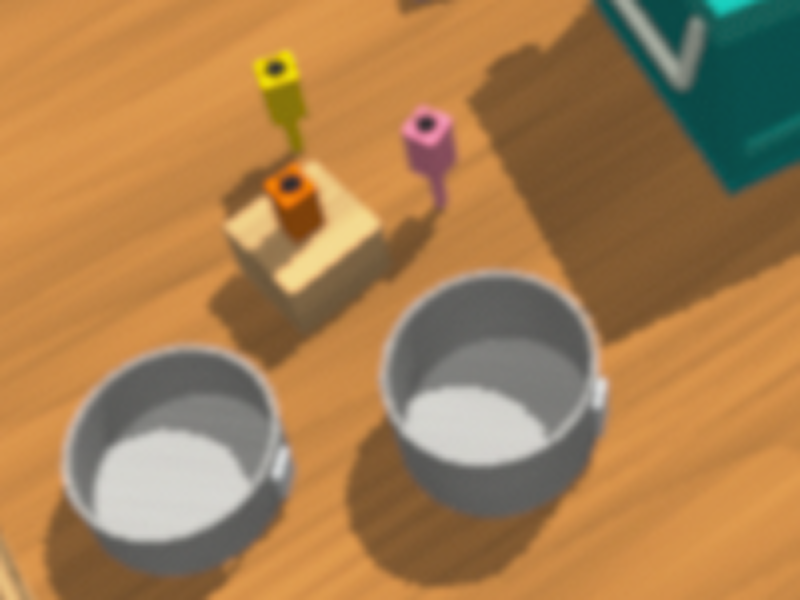

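View pics/c2.png

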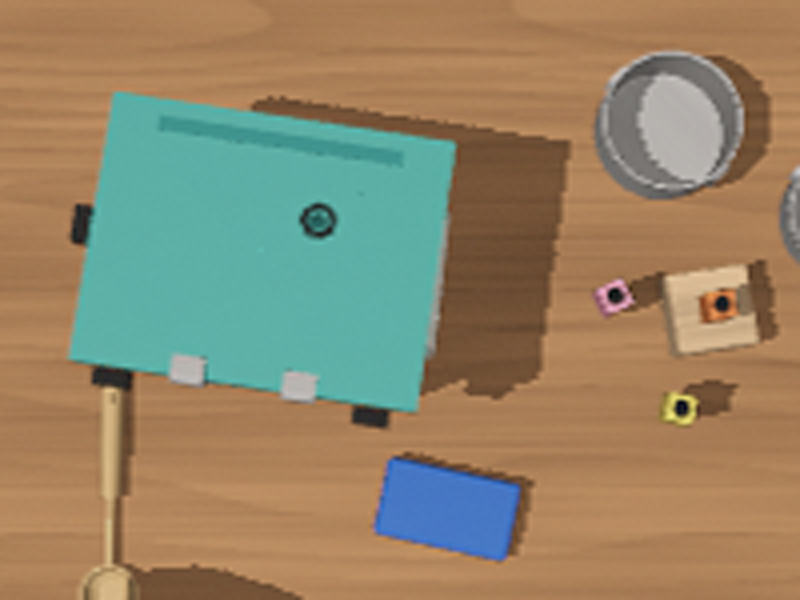

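Three look-alikes show in the top view: orange at (410,206) in the wooden stand, pink at (383,203) and yellow at (400,232), both standing free. The orange one in the stand is the one meant, and the enlarged crop confirms it. The bin's latches are at (277,222) and (305,226), and the bumpers at about (250,186), (258,224) and (322,234). Next I'll measure.

```bash
python3 - <<'E'
from h import *
c=shot('top'); s=shot('scene')
C=lambda u,v:(u/4+230,v/4+130)   # crop2 px
D=lambda u,v:(u/4+150,v/4+220)
P=lambda n,uv,z,cc=c: print(n,np.round(at_z(cc,*uv,z),4))
P('orange top',C(721,305),.094);P('orange top scene',D(290,183),.094,s)
P('pink',C(615,297),.089);P('pink sc',D(427,123),.089,s);P('yel',C(682,408),.089);P('yel sc',D(277,68),.089,s)
for n,uv in dict(FL=(70,359),FR=(416,411),BR=(456,142),BL=(115,93)).items(): P('lid '+n,C(*uv),.2)
P('port',C(318,220),.2)
P('port sc',(349,187),.2,s)
for n,uv in dict(latL=(188,358),latR=(300,375),bl=(112,377),br=(371,416),be=(82,224)).items(): P(n,C(*uv),.197)
# stand top corners
for uv in [(664,278),(745,265),(760,343),(678,355)]: P('stand',C(*uv),.05)
def tri(a,b):
    A=[];B=[]
    for cc,uv in((c,a),(s,b)):
        p,d=ray(cc,*uv); d=d/np.linalg.norm(d); M=np.eye(3)-np.outer(d,d);A.append(M);B.append(M@p)
    return np.linalg.solve(sum(A),sum(B))
print('tri',tri(C(721,305),D(290,183)),tri(C(615,297),D(427,123)),tri(C(682,408),D(277,68)),'port',tri(C(318,220),(349,187)))
E
```

```text
orange top [ 0.5419 -0.3193  0.094 ]
orange top scene [ 0.548  -0.3183  0.094 ]
pink [ 0.5494 -0.2292  0.089 ]
pink sc [ 0.5561 -0.2273  0.089 ]
yel [ 0.454  -0.2847  0.089 ]
yel sc [ 0.4604 -0.2814  0.089 ]
lid FL [0.4883 0.2218 0.2   ]
lid FR [ 0.4466 -0.0534  0.2   ]
lid BR [ 0.6636 -0.0869  0.2   ]
lid BL [0.7041 0.189  0.2   ]
port [0.6    0.0245 0.2   ]
port sc [0.604  0.0263 0.2   ]
latL [0.4892 0.1282 0.197 ]
latR [0.4755 0.0388 0.197 ]
bl [0.4741 0.1886 0.197 ]
br [ 0.4428 -0.0177  0.197 ]
be [0.5973 0.2145 0.197 ]
stand [ 0.5704 -0.2783  0.05  ]
stand [ 0.5819 -0.3502  0.05  ]
stand [ 0.5128 -0.3616  0.05  ]
stand [ 0.5023 -0.2892  0.05  ]
tri [ 0.54319403 -0.31874723  0.08849118] [ 0.55111098 -0.22782015  0.08363652] [ 0.45544722 -0.28286734  0.08472643] port [0.60142696 0.02609974 0.19779773]
```

```bash
cat >> h.py <<'E'
def go(target, yaw_change=0.):
    """shift/turn in tool axes from current pose to target xyz with world yaw change (deg)"""
    T,o=tool(); R=T[:3,:3]
    d=R.T@(np.array(target)-T[:3,3]); w=R.T@np.array([0,0,yaw_change])
    print('turn',np.round(w,2),'shift',np.round(d,4),'ee',np.round(o['ee_pos'],4),'q',np.round(o['q'],1),'t',o['time'])
E
python3 - <<'E'
from h import *
T,o=tool(); print(np.round(T,3)); 
go([.54,-.32,.25],-107)
E
```

```text
[[-0.     0.226  0.974  0.124]
 [ 0.     0.974 -0.226  0.536]
 [-1.     0.    -0.     0.25 ]
 [ 0.     0.     0.     1.   ]]
turn [107.  -0.   0.] shift [ 3.000e-04 -7.398e-01  5.983e-01] ee [0.1242 0.5358 0.2503] q [76.9  5.  10.1 95.1  0.  90. ] t 1.45
```

```bash
python3 -m handwheel '[[0,0,0,-0.05,0,0,-1],[53,0,0,-0.05,-0.37,0.3,-0.5],[53,0,0,-0.05,-0.37,0.3,-0.5],[53,0,0,-0.05,-0.37,0.3,-0.5],[53,0,0,-0.05,-0.37,0.3,-0.5],[53,0,0,-0.05,-0.37,0.3,-0.5],[107,0,0,-0.05,-0.74,0.6,-0.5],[107,0,0,-0.05,-0.74,0.6,-0.3],[107,0,0,-0.05,-0.74,0.6,-0.3],[107,0,0,-0.05,-0.74,0.6,-0.3],[107,0,0,-0.05,-0.74,0.6,-0.3],[107,0,0,-0.05,-0.74,0.6,-0.3],[107,0,0,-0.0,-0.74,0.6,-0.3],[107,0,0,-0.0,-0.74,0.6,-0.3],[107,0,0,-0.0,-0.74,0.6,-0.3],[107,0,0,-0.0,-0.74,0.6,-0.3],[107,0,0,-0.0,-0.74,0.6,-0.3]]'
python3 - <<'E'
from h import *
c=shot('wrist'); save(c,'w1.png'); print(c['C'],c['Rw'][:,2])
print([(round(a['conf'],2),a['centre'][0]*640,a['centre'][1]*400) for a in bot.tip_of('probe_grip',c)])
go([.544,-.319,.25])
E
```

```text
time: 3.58
ee_pos: [0.542, -0.3235, 0.2476]
tcp_rot: [-86.3, 89.8, 153.5]
wrist_force: [0.5, 0.7, 0.5]
opening: 0.0556
[ 0.58154974 -0.25498828  0.3707242 ] [-0.15619318 -0.26218399 -0.95229368]
[(0.96, 325.696, 182.32), (0.93, 284.928, 99.8), (0.7, 236.67200000000003, 189.52)]
turn [0. 0. 0.] shift [-0.0019  0.0003 -0.004 ] ee [ 0.5417 -0.3223  0.2482] q [-30.8  16.6  23.3  96.8  -0.   89.4] t 3.675
```

View pics/w1.png

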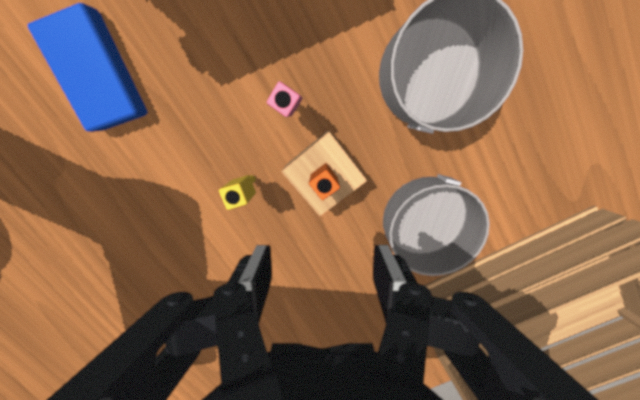

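```bash
python3 - <<'E'
import cv2
a=cv2.imread('pics/w1.png')[130:220,270:390]; cv2.imwrite('pics/w1c.png',cv2.resize(a,None,fx=6,fy=6,interpolation=cv2.INTER_CUBIC))
E
```

```text
(no output)
```

View pics/w1c.png

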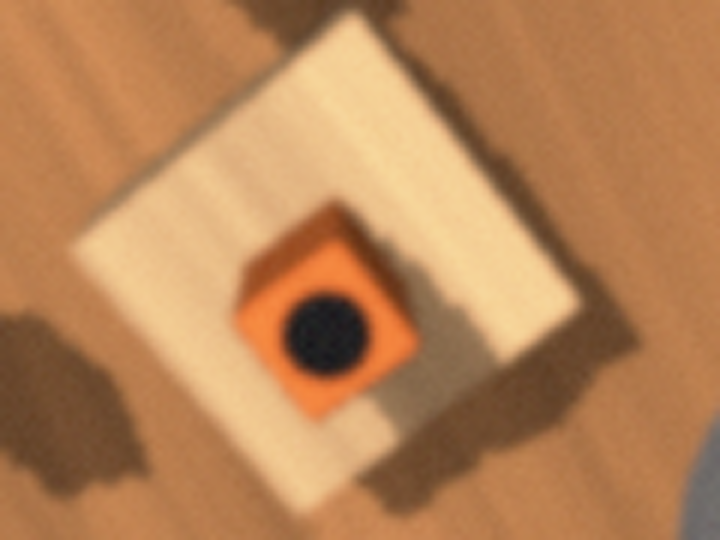

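```bash
python3 - <<'E'
from h import *
c=shot('wrist')
p=[at_z(c,u/6+270,v/6+130,.094)[:2] for u,v in [(237,320),(318,420),(420,343),(340,243)]]
p=np.array(p); print(p, p.mean(0))
for i in range(4):
    e=p[(i+1)%4]-p[i]; print(np.linalg.norm(e), np.degrees(np.arctan2(e[1],e[0])))
print('cap',at_z(c,326/6+270,336/6+130,.094))
T,o=tool(); print('tool y dir',np.degrees(np.arctan2(T[1,1],T[0,1])))
s=[at_z(c,u/6+270,v/6+130,.05)[:2] for u,v in [(70,248),(300,515),(580,300),(350,10)]]; print('stand',np.mean(s,0))
E
```

```text
[[ 0.53441325 -0.30786978]
 [ 0.53736686 -0.32985169]
 [ 0.55899292 -0.32667834]
 [ 0.5558352  -0.30514809]] [ 0.54665206 -0.31738697]
0.02217945263366424 -82.34725648506911
0.021857645276800352 8.347851100196602
0.021760573100672736 98.34376970027061
0.02159415416343753 -172.75930048380872
cap [ 0.54592764 -0.31772132  0.094     ]
tool y dir -30.118793182795994
stand [ 0.54627874 -0.31710895]
```

```bash
python3 - <<'E'
from h import *
go([.5463,-.3174,.076],38)
E
```

```text
turn [-38.    -0.07  -0.  ] shift [ 0.1732  0.0026 -0.0056] ee [ 0.5415 -0.3211  0.2492] q [-30.7  16.5  23.2  96.8   0.   89.4] t 3.725
```

```bash
python3 -m handwheel '[[-38,0,0,0.0,0.003,-0.005,-0.3],[-38,0,0,0.0,0.003,-0.005,-0.3],[-38,0,0,0.05,0.003,-0.005,-0.3],[-38,0,0,0.1,0.003,-0.005,-0.3],[-38,0,0,0.12,0.003,-0.005,-0.3],[-38,0,0,0.12,0.003,-0.005,-0.3],[-38,0,0,0.12,0.003,-0.005,-0.3]]'
python3 - <<'E'
from h import *
P=[];
for i in range(4):
    c=shot('wrist'); P.append(bot.get_obs()['ee_pos'])
print(np.round(P,4)); save(c,'w2.png')
T,o=tool(); print('yaw',np.degrees(np.arctan2(T[1,1],T[0,1])))
g=np.mean(P,0)
print(proj(c,[.5463,-.3174,.094]), 'tcp axis at z.094 proj',proj(c,[g[0],g[1],.094]))
E
```

```text
time: 4.6
ee_pos: [0.5472, -0.3174, 0.1324]
tcp_rot: [53.0, 89.9, -29.1]
wrist_force: [0.3, -0.0, 0.8]
opening: 0.0553
[[ 0.5473 -0.3177  0.1326]
 [ 0.5473 -0.3178  0.1324]
 [ 0.5473 -0.3179  0.1321]
 [ 0.5472 -0.3179  0.1317]]
yaw 7.949406387460016
(np.float64(320.1245885809257), np.float64(242.21778487457473)) tcp axis at z.094 proj (np.float64(321.5705169959747), np.float64(243.02256427879817))
```

View pics/w2.png

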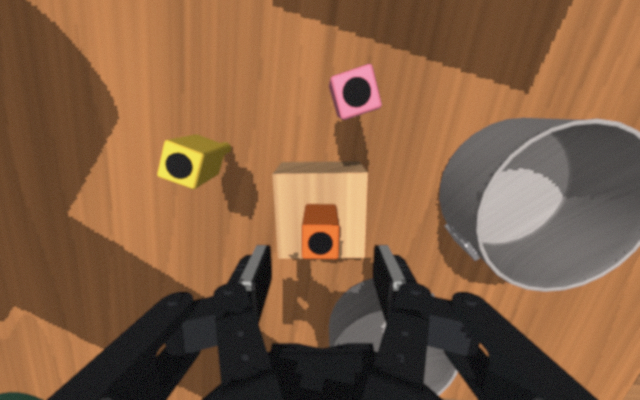

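The cap is at (320,243) between the jaws, square to them and where I predicted. Descending and gripping.

```bash
python3 -m handwheel '[[0,0,0,0.03,0,0,-0.3],[0,0,0,0.055,0,0,-0.3],[0,0,0,0.055,0,0,-0.3],[0,0,0,0.055,0,0,1],[0,0,0,0.055,0,0,1],[0,0,0,0.055,0,0,1],[0,0,0,0.055,0,0,1],[0,0,0,0.055,0,0,1]]' 60
python3 - <<'E'
from h import *
c=shot('wrist'); save(c,'w3.png');T,o=tool();print(o['ee_pos'],o['opening'],o['wrist_force'])
E
```

```text
time: 5.8
ee_pos: [0.5474, -0.3182, 0.0771]
tcp_rot: [51.1, 89.8, -30.9]
wrist_force: [-0.3, -0.6, 6.2]
opening: 0.0232
[ 0.54741012 -0.31822645  0.07712236] 0.02305974316865904 [-0.61425325 -0.02398851  6.83020141]
```

View pics/w3.png

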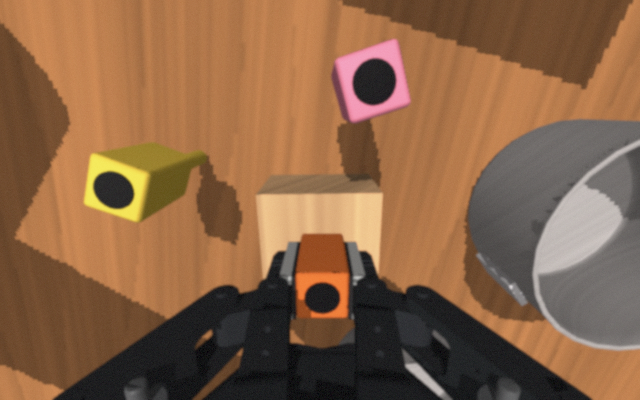

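```bash
python3 -m handwheel '[[0,0,0,-0.05,0,0,1],[0,0,0,-0.1,0,0,1],[0,0,0,-0.157,0,0,1],[0,0,0,-0.157,0,0,1],[0,0,0,-0.157,0,0,1]]'
python3 - <<'E'
from h import *
c=shot('wrist');
P=[bot.get_obs()['ee_pos']]
c=shot('wrist'); P.append(bot.get_obs()['ee_pos'])
print(np.round(P,4),bot.get_obs()['opening'],bot.get_obs()['wrist_force'])
go([.400,-.10,.234],-16.6); go([.414,-.0122,.234],-16.6)
E
```

```text
time: 6.48
ee_pos: [0.5467, -0.3178, 0.232]
tcp_rot: [119.8, 90.0, 37.7]
wrist_force: [-0.3, 0.8, -1.3]
opening: 0.0237
[[ 0.5464 -0.3176  0.231 ]
 [ 0.5463 -0.3175  0.2306]] 0.023479054349236025 [-0.22992709 -0.54774291 -1.65198932]
turn [16.6   0.03  0.03] shift [-0.0028 -0.1148 -0.2357] ee [ 0.5463 -0.3175  0.2306] q [-30.2  16.4  21.1  94.8   0.   51.9] t 6.575
turn [16.6   0.03  0.03] shift [-0.0027 -0.0888 -0.3207] ee [ 0.5463 -0.3175  0.2306] q [-30.2  16.4  21.1  94.8   0.   51.9] t 6.575
```

```bash
python3 -m handwheel '[[8,0,0,-0.003,-0.06,-0.12,1],[16.6,0,0,-0.003,-0.115,-0.236,1],[16.6,0,0,-0.003,-0.115,-0.236,1],[16.6,0,0,-0.003,-0.115,-0.236,1],[16.6,0,0,-0.003,-0.115,-0.236,1],[16.6,0,0,-0.003,-0.089,-0.321,1],[16.6,0,0,-0.003,-0.089,-0.321,1],[16.6,0,0,-0.003,-0.089,-0.321,1],[16.6,0,0,-0.003,-0.089,-0.321,1],[16.6,0,0,-0.003,-0.089,-0.321,1]]'
python3 - <<'E'
from h import *
c=shot('wrist'); c=shot('wrist'); save(c,'w4.png'); s=shot('top'); save(s,'t4.png')
T,o=tool();print(np.round(T,4)); print(o['wrist_force'],o['torque'])
import cv2
cv2.imwrite('pics/t4c.png',cv2.cvtColor(cv2.resize(s['frame'][140:250,230:380],None,fx=5,fy=5,interpolation=cv2.INTER_CUBIC),cv2.COLOR_RGB2BGR))
E
```

```text
time: 7.82
ee_pos: [0.4141, -0.013, 0.2349]
tcp_rot: [-68.1, 90.0, -166.8]
wrist_force: [-0.5, -0.6, -0.9]
opening: 0.0231
[[-1.000e-04  9.884e-01 -1.516e-01  4.141e-01]
 [-1.000e-04 -1.516e-01 -9.884e-01 -1.280e-02]
 [-1.000e+00 -1.000e-04  1.000e-04  2.352e-01]
 [ 0.000e+00  0.000e+00  0.000e+00  1.000e+00]]
[ 0.27955193  0.28796688 -1.33998631] [ 0.02584859 -0.01649701 -0.03607126]
```

View pics/w4.png

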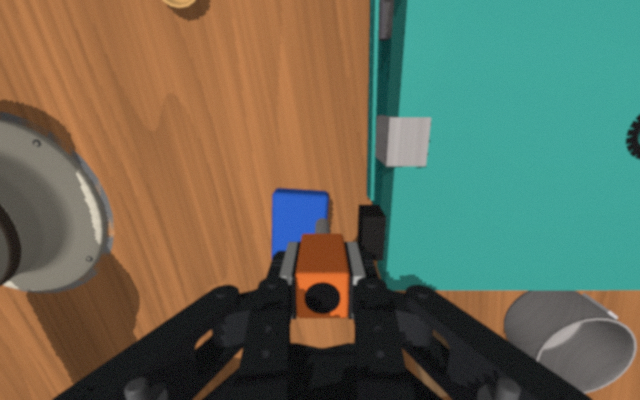

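View pics/t4c.png

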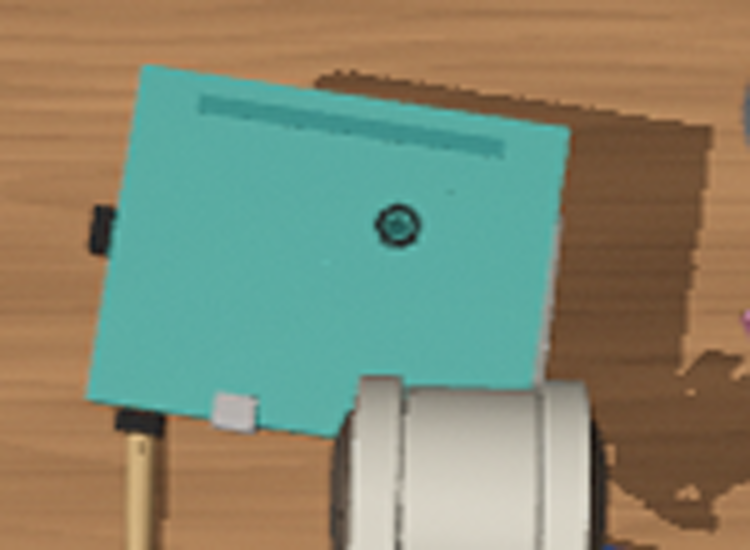

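The wrist view shows the front right bumper at cols 359–384, rows 206–258, right beside the held probe. The lid edge runs vertically in the picture, so the yaw matches.

```bash
python3 - <<'E'
from h import *
c=shot('wrist');T,o=tool(); print(o['wrist_force'],o['ee_pos'])
for uv in [(359,206),(384,206),(361,258),(386,258),(383,288),(388,150)]:
    w=at_z(c,*uv,.197 if uv[1]<260 and uv[0]!=388 else .2); print(uv,w,np.round(T[:3,:3].T@(w-T[:3,3]),4))
import cv2
cv2.imwrite('pics/w4c.png',cv2.cvtColor(cv2.resize(c['frame'][180:340,260:420],None,fx=4,fy=3.7,interpolation=cv2.INTER_CUBIC),cv2.COLOR_RGB2BGR))
E
```

```text
[ 0.41831596  0.1841501  -1.51535398] [ 0.41414392 -0.01268083  0.23527628]
(359, 206) [0.43956739 0.00808296 0.197     ] [ 0.0383  0.022  -0.0244]
(384, 206) [0.4543702  0.00583754 0.197     ] [ 0.0383  0.037  -0.0244]
(361, 258) [ 0.43694459 -0.02686524  0.197     ] [0.0383 0.0247 0.0106]
(386, 258) [ 0.45267276 -0.02924719  0.197     ] [0.0383 0.0406 0.0105]
(383, 288) [ 0.44845738 -0.04897806  0.2       ] [0.0353 0.0394 0.0307]
(388, 150) [0.45879347 0.03925774 0.2       ] [ 0.0353  0.0363 -0.0581]
```

View pics/w4c.png

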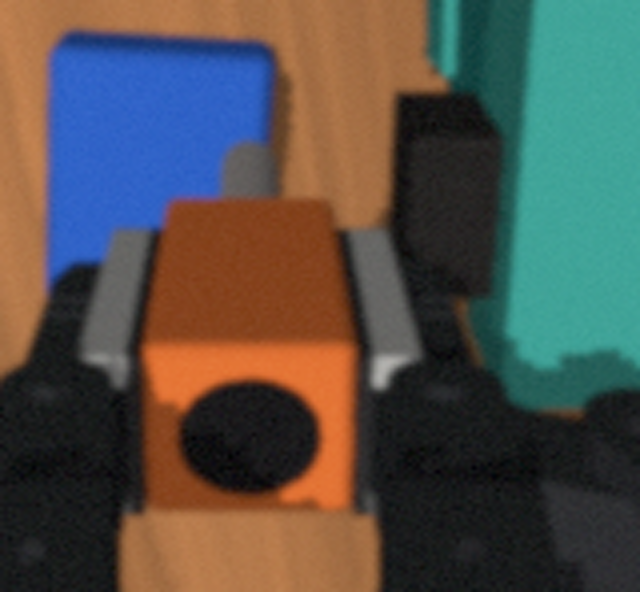

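```bash
python3 -m handwheel '[[0,0,0,0,0.007,-0.004,1],[0,0,0,0,0.012,-0.004,1],[0,0,0,0,0.014,-0.004,1],[0,0,0,0,0.015,-0.004,1],[0,0,0,0,0.015,-0.004,1]]'; python3 -m handwheel '[[0,0,0,0,0.0005,0,1],[0,0,0,0,0.001,0,1],[0,0,0,0,0.001,0,1]]';python3 -m handwheel '[[0,0,0,0,0.0005,0,1],[0,0,0,0,0.001,0,1],[0,0,0,0,0.001,0,1]]'
```

```text
time: 8.65
ee_pos: [0.4296, -0.0105, 0.2353]
tcp_rot: [-71.4, 90.0, -170.0]
wrist_force: [0.2, -1.1, -0.6]
opening: 0.0233
time: 9.02
ee_pos: [0.4306, -0.0106, 0.2353]
tcp_rot: [111.4, 90.0, 12.8]
wrist_force: [-0.3, -0.2, -0.4]
opening: 0.0234
time: 9.4
ee_pos: [0.4316, -0.0108, 0.2353]
tcp_rot: [-43.9, 90.0, -142.5]
wrist_force: [0.1, 0.1, -0.9]
opening: 0.0235
```

```bash
python3 -m handwheel '[[0,0,0,0,0.0005,0,1],[0,0,0,0,0.001,0,1],[0,0,0,0,0.001,0,1]]'; python3 -m handwheel '[[0,0,0,0,0.0005,0,1],[0,0,0,0,0.001,0,1],[0,0,0,0,0.001,0,1]]' 
```

```text
time: 9.78
ee_pos: [0.4326, -0.0109, 0.2353]
tcp_rot: [27.3, 90.0, -71.3]
wrist_force: [-1.1, 0.0, -0.7]
opening: 0.023
time: 10.15
ee_pos: [0.4336, -0.0111, 0.2353]
tcp_rot: [-5.5, 90.0, -104.2]
wrist_force: [-0.9, -0.1, -0.9]
opening: 0.023
```

```bash
cat >> h.py <<'E'
def avg(n=8):
    P=[];F=[]
    for i in range(n):
        bot.camera('wrist'); o=bot.get_obs(); P.append(o['ee_pos']);F.append(o['wrist_force'])
    print('t',round(o['time'],2),'P',np.round(np.mean(P,0)*1000,2),'F',np.round(np.mean(F,0),2),'sd',np.round(np.std(F,0),2))
E
python3 -c "
from h import *
avg(6)"; python3 -m handwheel '[[0,0,0,0,0.0005,0,1],[0,0,0,0,0.001,0,1]]'; python3 -c "
from h import *
avg(6)"
```

```text
t 10.45 P [433.54 -11.07 235.28] F [-0.2   0.09 -0.77] sd [0.19 0.56 0.62]
time: 10.7
ee_pos: [0.4346, -0.0112, 0.2353]
tcp_rot: [127.6, 90.0, 29.0]
wrist_force: [0.2, -0.4, 0.2]
opening: 0.0235
t 11.0 P [434.55 -11.21 235.28] F [-0.    0.06 -1.02] sd [0.41 0.4  0.37]
```

Not in contact yet. Advancing.

```bash
for i in 1 2; do python3 -c "print()"; done; python3 -m handwheel '[[0,0,0,0,0.0005,0,1],[0,0,0,0,0.001,0,1]]'; python3 -c "
from h import *
avg(4)"; python3 -m handwheel '[[0,0,0,0,0.0005,0,1],[0,0,0,0,0.001,0,1]]'; python3 -c "
from h import *
avg(4)"
```

```text
time: 11.25
ee_pos: [0.4354, -0.0113, 0.2352]
tcp_rot: [-88.0, 90.0, 173.4]
wrist_force: [-1.6, 0.3, 0.1]
opening: 0.0231
t 11.45 P [435.43 -11.36 235.26] F [-1.    0.06 -0.45] sd [0.41 0.41 0.48]
time: 11.7
ee_pos: [0.4364, -0.0115, 0.2352]
tcp_rot: [-88.2, 90.0, 173.2]
wrist_force: [-3.6, 0.2, -0.3]
opening: 0.0232
t 11.9 P [436.4  -11.51 235.25] F [-2.67  0.49 -0.39] sd [0.43 0.25 0.16]
```

```bash
python3 -c "
from h import *
avg(10)
s=bot.camera('scene'); save(s,'s5.png'); cv2.imwrite('pics/s5c.png',cv2.cvtColor(cv2.resize(s['frame'][110:240,260:440],None,fx=4,fy=4,interpolation=cv2.INTER_CUBIC),cv2.COLOR_RGB2BGR))"
```

```text
t 12.4 P [436.46 -11.51 235.26] F [-2.62  0.36 -0.37] sd [0.53 0.48 0.41]
```

View pics/s5c.png

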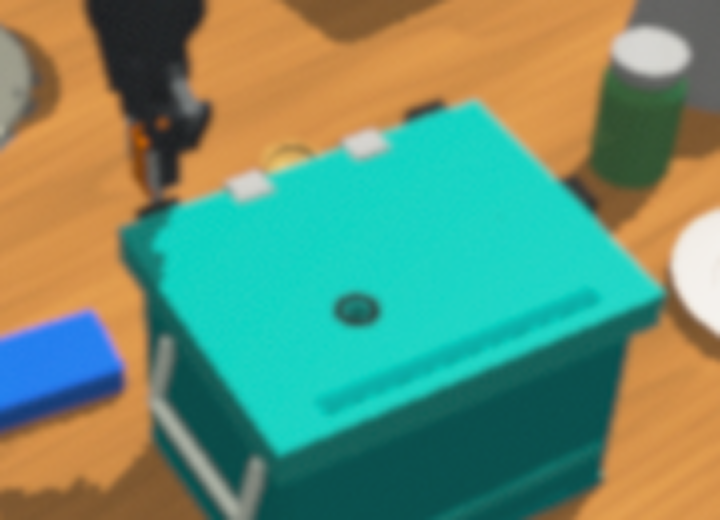

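Front right bumper is held at about 1.75 mm squash (2.6 N) for more than 0.7 s. Next, front left.

```bash
python3 -m handwheel '[[0,0,0,0,-0.02,0,1],[0,0,0,0,-0.022,-0.05,1],[0,0,0,0,-0.022,-0.1,1],[0,0,0,0,-0.022,-0.16,1],[0,0,0,0,-0.022,-0.21,1],[0,0,0,0,-0.016,-0.21,1],[0,0,0,0,-0.012,-0.21,1],[0,0,0,0,-0.012,-0.21,1]]'; python3 -c "
from h import *
c=shot('wrist');save(c,'w5.png');avg(4)"
```

```text
time: 13.45
ee_pos: [0.4566, 0.1969, 0.2354]
tcp_rot: [93.4, 90.0, -5.4]
wrist_force: [0.4, -0.1, -0.8]
opening: 0.0235
t 13.7 P [456.32 197.13 235.53] F [ 0.15  0.43 -1.02] sd [0.84 0.32 0.31]
```

View pics/w5.png

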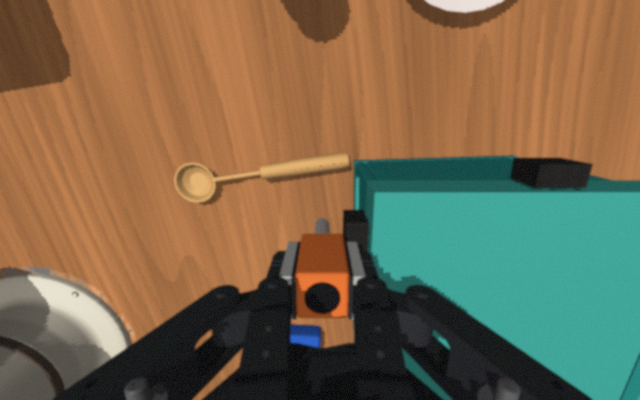

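The front left bumper is at cols 344–367, rows 210–240, about 10 mm from the stem.

```bash
python3 -m handwheel '[[0,0,0,0,0.003,0,1],[0,0,0,0,0.006,0,1],[0,0,0,0,0.008,0,1],[0,0,0,0,0.008,0,1]]'; python3 -c "
from h import *
avg(4)"; python3 -m handwheel '[[0,0,0,0,0.0005,0,1],[0,0,0,0,0.001,0,1]]'; python3 -c "
from h import *
avg(4)"; python3 -m handwheel '[[0,0,0,0,0.0005,0,1],[0,0,0,0,0.001,0,1]]'; python3 -c "
from h import *
avg(4)"
```

```text
time: 14.2
ee_pos: [0.4643, 0.1967, 0.2352]
tcp_rot: [-53.7, 90.0, -152.4]
wrist_force: [-0.5, 0.3, -0.7]
opening: 0.0235
t 14.4 P [464.13 196.71 235.22] F [-0.24  0.14 -0.8 ] sd [0.67 0.32 0.35]
time: 14.65
ee_pos: [0.4651, 0.1965, 0.2353]
tcp_rot: [91.9, 90.0, -6.8]
wrist_force: [-0.9, 0.3, -0.6]
opening: 0.0234
t 14.85 P [465.16 196.55 235.29] F [-0.22 -0.3  -0.84] sd [0.53 0.42 0.16]
time: 15.1
ee_pos: [0.4661, 0.1964, 0.2353]
tcp_rot: [-71.1, 90.0, -169.8]
wrist_force: [-1.0, -0.1, -1.3]
opening: 0.0236
t 15.3 P [466.16 196.38 235.27] F [ 0.46 -0.02 -0.42] sd [0.51 0.26 0.23]
```

```bash
python3 -m handwheel '[[0,0,0,0,0.0005,0,1],[0,0,0,0,0.001,0,1]]'; python3 -c "
from h import *
avg(4)"; python3 -m handwheel '[[0,0,0,0,0.0005,0,1],[0,0,0,0,0.001,0,1]]'; python3 -c "
from h import *
avg(4)"; python3 -m handwheel '[[0,0,0,0,0.0005,0,1],[0,0,0,0,0.001,0,1]]'; python3 -c "
from h import *
avg(4)"
```

```text
time: 15.55
ee_pos: [0.467, 0.1963, 0.2353]
tcp_rot: [-89.9, 90.0, 171.4]
wrist_force: [-2.0, -0.1, -0.9]
opening: 0.0236
t 15.75 P [467.03 196.26 235.25] F [-1.1   0.23 -0.79] sd [0.19 0.36 0.4 ]
time: 16.0
ee_pos: [0.4679, 0.1961, 0.2353]
tcp_rot: [-100.6, 90.0, 160.8]
wrist_force: [-2.2, 0.6, -1.1]
opening: 0.0229
t 16.2 P [468.   196.11 235.27] F [-2.04  0.7  -0.62] sd [0.32 0.15 0.45]
time: 16.45
ee_pos: [0.4689, 0.196, 0.2353]
tcp_rot: [-90.4, 90.0, 171.0]
wrist_force: [-4.1, 1.3, -0.5]
opening: 0.0235
t 16.65 P [468.99 195.97 235.26] F [-4.11  0.23  0.05] sd [0.26 0.54 0.21]
```

```bash
python3 -c "
from h import *
avg(10)"
python3 - <<'E'
import numpy as np
P1=np.array([436.46,-11.51]);P2=np.array([468.99,195.97]); s1,s2=2.67/1.5,4.0/1.5
# yaw iteration
ex=np.array([np.cos(np.radians(-8.7)),np.sin(np.radians(-8.7))])
for _ in range(3):
    d=(P2-s2*ex)-(P1-s1*ex); th=np.arctan2(-d[0],d[1]); ex=np.array([np.cos(th),np.sin(th)]);ey=np.array([-ex[1],ex[0]])
    print(np.degrees(th))
F1=(P1-s1*ex)
print('lid x origin along ex', F1@ex+131)
# end contact target using vision guess center
c=np.array([579,69.]); print('cx', c@ex, 'guess ey',c@ey)
E
```

```text
t 17.15 P [469.04 195.96 235.26] F [-4.04  0.56 -0.44] sd [0.54 0.57 0.39]
-8.668746983588607
-8.66874694760158
-8.66874694760159
lid x origin along ex 562.4287947860623
cx 561.9858567003942 guess ey 155.4795705831609
```

Front left is held at about 2.7 mm for more than 0.7 s. The lid yaw works out at −8.67°, in agreement with the pictures. Next, the left end.

```bash
python3 -m handwheel '[[0,0,0,0,-0.018,0,1],[0,0,0,0,-0.018,-0.04,1],[0,0,0,0,-0.01,-0.068,1],[0,0,0,0,0.03,-0.068,1],[0,0,0,0,0.08,-0.068,1],[0,0,0,0,0.128,-0.068,1],[0,0,0,0,0.128,-0.068,1],[0,0,0,0,0.128,-0.068,1]]'; python3 -c "
from h import *
c=shot('wrist');save(c,'w6.png');avg(4)"
```

```text
time: 18.15
ee_pos: [0.6053, 0.244, 0.2354]
tcp_rot: [-7.5, 90.0, -106.2]
wrist_force: [-0.7, -0.5, -0.3]
opening: 0.0236
t 18.4 P [605.   244.29 236.37] F [-0.3   0.23 -0.63] sd [0.55 0.66 0.65]
```

View pics/w6.png

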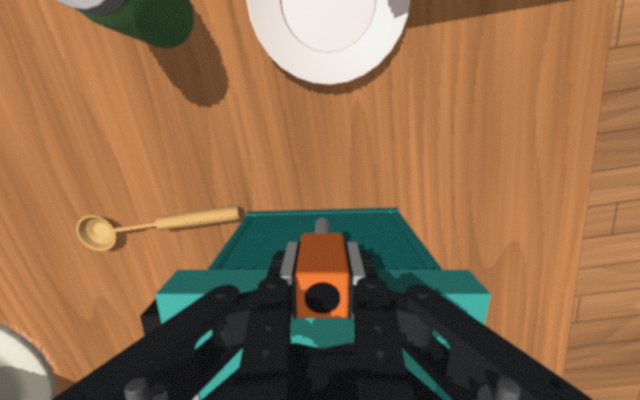

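```bash
python3 -m handwheel '[[0,0,0,0,0,0.004,1],[0,0,0,0,0,0.008,1],[0,0,0,0,0,0.01,1],[0,0,0,0,0,0.01,1]]'; python3 -c "
from h import *
avg(4)"; python3 -m handwheel '[[0,0,0,0,0,0.0007,1],[0,0,0,0,0,0.0015,1]]'; python3 -c "
from h import *
avg(4)"; python3 -m handwheel '[[0,0,0,0,0,0.0005,1],[0,0,0,0,0,0.001,1]]'; python3 -c "
from h import *
avg(4)"
```

```text
time: 18.9
ee_pos: [0.6044, 0.2338, 0.2353]
tcp_rot: [154.5, 90.0, 55.8]
wrist_force: [0.1, -0.1, -0.9]
opening: 0.0232
t 19.1 P [604.39 234.01 235.25] F [-0.03  0.49 -1.26] sd [0.15 0.22 0.29]
time: 19.35
ee_pos: [0.6041, 0.2326, 0.2352]
tcp_rot: [-39.7, 90.0, -138.3]
wrist_force: [-0.4, -0.5, -0.2]
opening: 0.0232
t 19.55 P [604.13 232.51 235.28] F [ 0.27  0.07 -1.25] sd [0.23 0.27 0.41]
time: 19.8
ee_pos: [0.604, 0.2315, 0.2353]
tcp_rot: [76.3, 90.0, -22.4]
wrist_force: [0.3, -0.5, -1.2]
opening: 0.0233
t 20.0 P [603.98 231.51 235.29] F [-0.38 -0.11 -1.18] sd [0.42 0.48 0.63]
```

```bash
python3 -m handwheel '[[0,0,0,0,0,0.0005,1],[0,0,0,0,0,0.001,1]]'; python3 -c "
from h import *
avg(4)"; python3 -m handwheel '[[0,0,0,0,0,0.0005,1],[0,0,0,0,0,0.001,1]]'; python3 -c "
from h import *
avg(4)"; python3 -m handwheel '[[0,0,0,0,0,0.0005,1],[0,0,0,0,0,0.001,1]]'; python3 -c "
from h import *
avg(4)"
```

```text
time: 20.25
ee_pos: [0.6038, 0.2305, 0.2353]
tcp_rot: [104.3, 90.0, 5.7]
wrist_force: [-0.3, 0.1, -1.2]
opening: 0.0231
t 20.45 P [603.83 230.53 235.29] F [ 0.24 -0.19 -1.56] sd [0.55 0.23 0.33]
time: 20.7
ee_pos: [0.6037, 0.2296, 0.2353]
tcp_rot: [-34.4, 90.0, -133.0]
wrist_force: [0.2, -0.7, -0.4]
opening: 0.0233
t 20.9 P [603.69 229.54 235.31] F [-0.07  0.13 -1.22] sd [0.65 0.14 0.68]
time: 21.15
ee_pos: [0.6035, 0.2287, 0.2353]
tcp_rot: [169.5, 90.0, 70.9]
wrist_force: [0.2, 1.3, -1.2]
opening: 0.0229
t 21.35 P [603.54 228.66 235.3 ] F [ 0.18  1.08 -0.89] sd [0.63 0.21 0.55]
```

```bash
python3 -m handwheel '[[0,0,0,0,0,0.0005,1],[0,0,0,0,0,0.001,1]]'; python3 -c "
from h import *
avg(4)"; python3 -m handwheel '[[0,0,0,0,0,0.0003,1],[0,0,0,0,0,0.0007,1]]'; python3 -c "
from h import *
avg(14)"
```

```text
time: 21.6
ee_pos: [0.6034, 0.2278, 0.2353]
tcp_rot: [175.5, 90.0, 76.9]
wrist_force: [0.1, 2.7, -0.6]
opening: 0.0234
t 21.8 P [603.39 227.72 235.3 ] F [ 0.46  2.14 -1.04] sd [0.53 0.28 0.34]
time: 22.05
ee_pos: [0.6033, 0.227, 0.2353]
tcp_rot: [174.2, 90.0, 75.6]
wrist_force: [0.7, 2.9, -0.7]
opening: 0.0234
t 22.75 P [603.28 226.97 235.3 ] F [ 0.51  3.14 -0.96] sd [0.29 0.39 0.46]
```

```bash
python3 - <<'E'
from h import *
th=np.radians(-8.669);ex=np.array([np.cos(th),np.sin(th)]);ey=np.array([-ex[1],ex[0]])
P3=np.array([603.28,226.97]); cy=P3@ey+3.1/1.5-161; print('cy',cy)
port=ex*(562.43+30)+ey*(cy-40); print('port',port)
go([port[0]/1e3,port[1]/1e3,.2353])
T,o=tool(); 
R=T[:3,:3]; print(R.T[:, :2]@(( P3-port)/1e3))
E
```

```text
cy 156.3736306052936
port [603.20236063  25.74954234]
turn [0. 0. 0.] shift [-0.      0.0302  0.1989] ee [0.6033 0.2269 0.2353] q [ 20.6  18.3  23.9  95.6   0.  119.3] t 22.75
[ 1.73200690e-06 -3.01825526e-02 -1.98943942e-01]
```

The computed port is at (603.2, 25.7) mm, against (602.7, 25.3) from vision. Moving over it.

```bash
python3 -m handwheel '[[0,0,0,0,0,-0.02,1],[0,0,0,-0.055,0,-0.02,1],[0,0,0,-0.055,0,-0.02,1],[0,0,0,-0.055,0.01,0.04,1],[0,0,0,-0.055,0.02,0.1,1],[0,0,0,-0.055,0.03,0.16,1],[0,0,0,-0.055,0.0302,0.1989,1],[0,0,0,-0.055,0.0302,0.1989,1],[0,0,0,-0.055,0.0302,0.1989,1],[0,0,0,-0.055,0.0302,0.1989,1]]'; python3 -c "
from h import *
avg(4);avg(4)
c=shot('wrist');save(c,'w7.png');s=shot('scene');save(s,'s7.png');cv2.imwrite('pics/s7c.png',cv2.cvtColor(cv2.resize(s['frame'][90:240,270:430],None,fx=4,fy=4,interpolation=cv2.INTER_CUBIC),cv2.COLOR_RGB2BGR))"
```

```text
time: 24.0
ee_pos: [0.6034, 0.027, 0.2899]
tcp_rot: [-77.7, 90.0, -176.3]
wrist_force: [0.2, 0.3, -0.9]
opening: 0.0236
t 24.2 P [603.33  26.74 290.06] F [ 0.28  0.27 -1.29] sd [0.52 0.51 0.36]
t 24.4 P [603.25  26.14 290.25] F [-0.38  0.31 -0.55] sd [0.55 0.28 0.74]
```

View pics/w7.png

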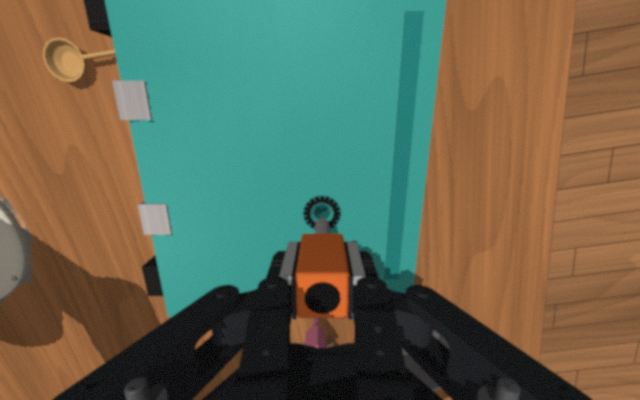

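View pics/s7c.png

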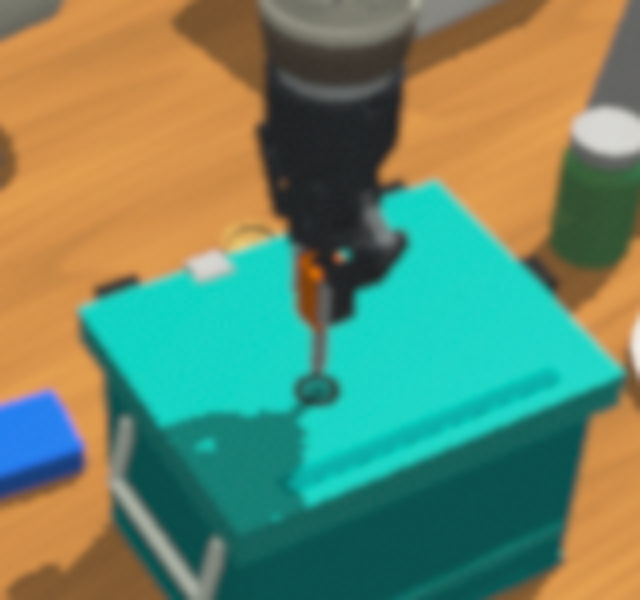

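The stem is directly above the port collar in both views (wrist (322,212), scene crop (316,388)). Lowering in stages.

```bash
python3 -m handwheel '[[0,0,0,0.005,0,0,1],[0,0,0,0.012,0,0,1],[0,0,0,0.016,0,0,1],[0,0,0,0.02,0,0,1],[0,0,0,0.022,0,0,1],[0,0,0,0.022,0,0,1]]'; python3 -c "
from h import *
avg(4)"; python3 -m handwheel '[[0,0,0,0.002,0,0,1],[0,0,0,0.004,0,0,1],[0,0,0,0.006,0,0,1],[0,0,0,0.006,0,0,1]]'; python3 -c "
from h import *
avg(4)
s=shot('scene');cv2.imwrite('pics/s8c.png',cv2.cvtColor(cv2.resize(s['frame'][130:220,300:400],None,fx=6,fy=6,interpolation=cv2.INTER_CUBIC),cv2.COLOR_RGB2BGR))"
```

```text
time: 25.25
ee_pos: [0.6032, 0.0257, 0.2682]
tcp_rot: [-78.5, 90.0, -177.1]
wrist_force: [-0.8, 0.1, -0.7]
opening: 0.0232
t 25.45 P [603.24  25.75 268.45] F [-0.06  0.14 -1.09] sd [0.58 0.65 0.16]
time: 25.95
ee_pos: [0.6031, 0.0257, 0.2621]
tcp_rot: [-73.6, 90.0, -172.2]
wrist_force: [-0.3, -0.3, -0.6]
opening: 0.0231
t 26.15 P [603.2   25.74 262.3 ] F [ 0.49  0.1  -0.63] sd [0.49 0.32 0.62]
```

View pics/s8c.png

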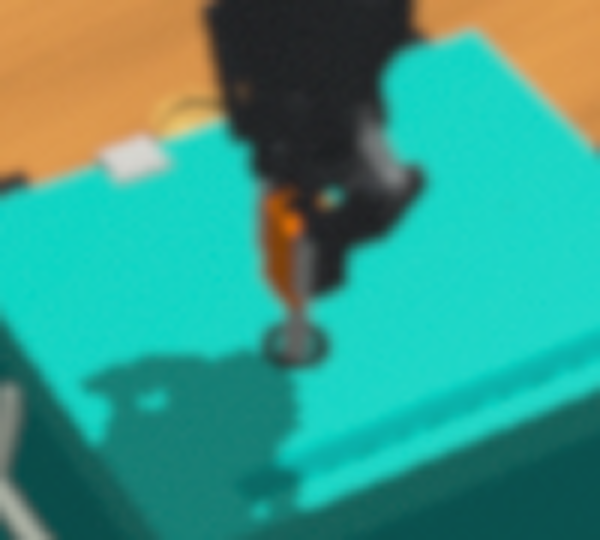

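The tip is 10 mm into the port with no force. Continuing.

```bash
python3 -m handwheel '[[0,0,0,0.004,0,0,1],[0,0,0,0.008,0,0,1],[0,0,0,0.012,0,0,1],[0,0,0,0.012,0,0,1]]'; python3 -m handwheel '[[0,0,0,0.004,0,0,1],[0,0,0,0.008,0,0,1],[0,0,0,0.012,0,0,1],[0,0,0,0.012,0,0,1]]'; python3 -m handwheel '[[0,0,0,0.003,0,0,1],[0,0,0,0.006,0,0,1],[0,0,0,0.008,0,0,1],[0,0,0,0.008,0,0,1]]'; python3 -c "
from h import *
avg(5)"
```

```text
time: 26.7
ee_pos: [0.603, 0.0257, 0.2498]
tcp_rot: [-79.1, 90.0, -177.7]
wrist_force: [0.1, 0.8, 0.3]
opening: 0.0236
time: 27.2
ee_pos: [0.6031, 0.0257, 0.2378]
tcp_rot: [-79.8, 90.0, -178.4]
wrist_force: [-0.2, 0.3, -1.0]
opening: 0.0232
time: 27.7
ee_pos: [0.6031, 0.0257, 0.2301]
tcp_rot: [-79.8, 90.0, -178.4]
wrist_force: [0.3, 0.3, -1.0]
opening: 0.0231
t 27.95 P [603.22  25.73 230.37] F [ 0.19  0.03 -1.3 ] sd [0.46 0.43 0.54]
```

```bash
python3 -m handwheel '[[0,0,0,0.001,0,0,1],[0,0,0,0.002,0,0,1],[0,0,0,0.002,0,0,1]]'; python3 -c "
from h import *
avg(4)"; python3 -m handwheel '[[0,0,0,0.0005,0,0,1],[0,0,0,0.001,0,0,1],[0,0,0,0.001,0,0,1]]'; python3 -c "
from h import *
avg(5)"
```

```text
time: 28.32
ee_pos: [0.6032, 0.0257, 0.2281]
tcp_rot: [-74.5, 90.0, -173.1]
wrist_force: [0.2, 0.1, -1.1]
opening: 0.0236
t 28.52 P [603.21  25.73 228.29] F [-0.17 -0.56 -0.99] sd [0.26 0.2  0.47]
time: 28.9
ee_pos: [0.6032, 0.0257, 0.2272]
tcp_rot: [-79.5, 90.0, -178.1]
wrist_force: [0.6, 0.5, -1.3]
opening: 0.0233
t 29.15 P [603.21  25.73 227.29] F [ 0.16  0.42 -1.28] sd [0.45 0.7  0.39]
```

```bash
python3 -m handwheel '[[0,0,0,0.0005,0,0,1],[0,0,0,0.0005,0,0,1]]'; python3 -c "
from h import *
avg(4)"; python3 -m handwheel '[[0,0,0,0.0005,0,0,1],[0,0,0,0.0005,0,0,1]]'; python3 -c "
from h import *
avg(4)"
```

```text
time: 29.4
ee_pos: [0.6032, 0.0257, 0.2271]
tcp_rot: [96.8, 90.0, -1.9]
wrist_force: [-0.9, -0.2, 1.5]
opening: 0.0233
t 29.6 P [603.24  25.76 227.08] F [-0.49  0.44  2.28] sd [0.33 0.22 0.73]
time: 29.85
ee_pos: [0.6032, 0.0257, 0.227]
tcp_rot: [102.2, 89.9, 3.5]
wrist_force: [-1.9, -0.2, 5.6]
opening: 0.0232
t 30.05 P [603.24  25.73 227.05] F [-1.86  0.38  5.98] sd [0.31 0.32 0.55]
```

Seated: the z force rose to +6 N at TCP z = 227 mm, as expected. Releasing and retreating.

```bash
python3 -m handwheel '[[0,0,0,0,0,0,0.3],[0,0,0,0,0,0,0],[0,0,0,0,0,0,-0.3],[0,0,0,0,0,0,-0.3],[0,0,0,0,0,0,-0.3],[0,0,0,0,0,0,-0.3]]'; python3 -c "
from h import *
c=shot('wrist');save(c,'w9.png');avg(2)"; python3 -m handwheel '[[0,0,0,-0.02,0,0,-0.3],[0,0,0,-0.06,0,0,-0.3],[0,0,0,-0.12,0,0,-0.3],[0,0,0,-0.15,0,0,-0.3],[0,0,0,-0.15,0,-0.1,-0.3],[0,0,0,-0.15,0,-0.1,-0.3],[0,0,0,-0.15,0,-0.1,-0.3],[0,0,0,-0.15,0,-0.1,-0.3]]'; python3 -c "
from h import *
avg(4)
c=shot('wrist');save(c,'w10.png')
s=shot('scene');save(s,'s10.png');cv2.imwrite('pics/s10c.png',cv2.cvtColor(cv2.resize(s['frame'][130:230,280:410],None,fx=6,fy=6,interpolation=cv2.INTER_CUBIC),cv2.COLOR_RGB2BGR))
t=shot('top');save(t,'t10.png')"
```

```text
time: 30.8
ee_pos: [0.6032, 0.0257, 0.2263]
tcp_rot: [77.3, 90.0, -21.4]
wrist_force: [-0.4, 0.1, -0.5]
opening: 0.0554
t 30.95 P [603.22  25.75 226.29] F [0.56 0.14 0.64] sd [0.43 0.19 0.27]
time: 31.95
ee_pos: [0.6182, 0.1244, 0.3762]
tcp_rot: [-21.7, 90.0, -120.3]
wrist_force: [-0.1, -0.3, -0.5]
opening: 0.0555
t 32.15 P [618.16 123.7  376.57] F [ 0.2   0.05 -0.2 ] sd [0.3  0.62 0.22]
```

View pics/s10c.png

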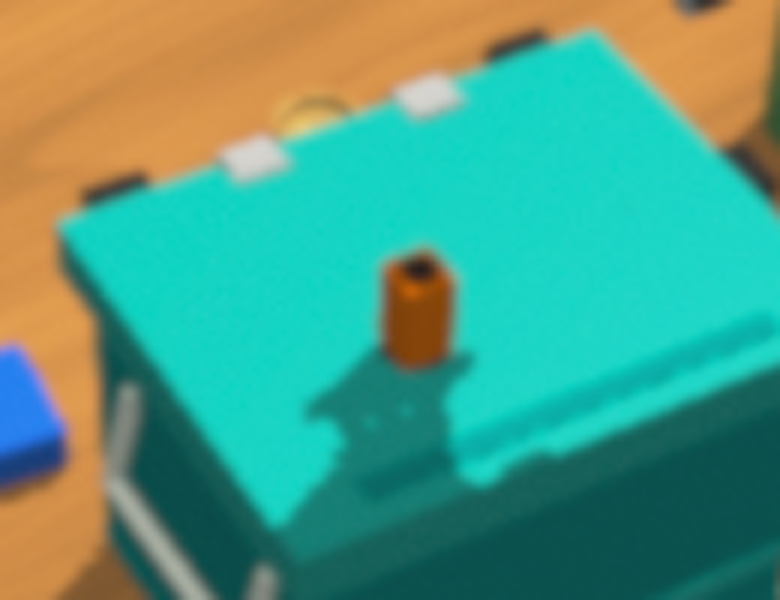

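View pics/w10.png

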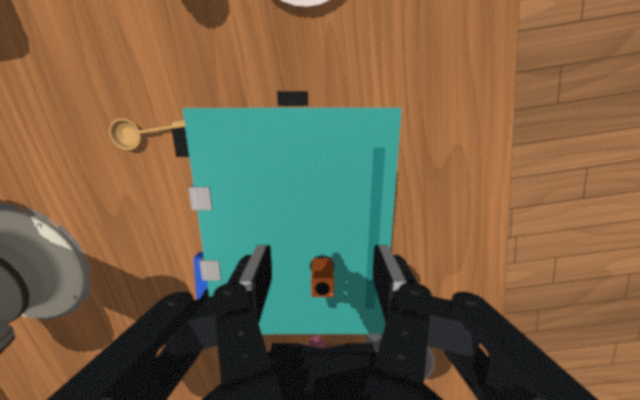

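View pics/s10.png

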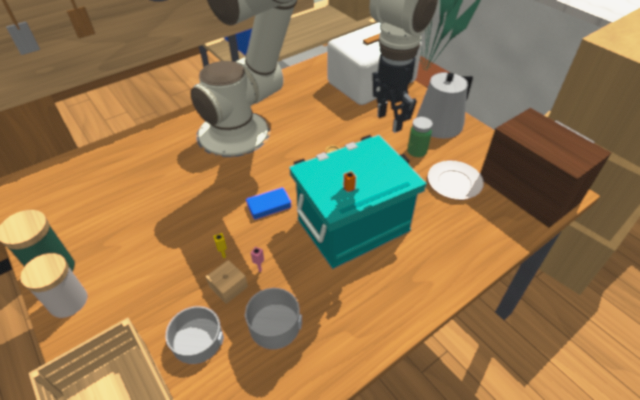

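The probe stands upright on the lid with no gap visible at scene (350,183), and the bystanders look unmoved. One height check, then I hand in.

```bash
python3 - <<'E'
from h import *
s=shot('scene'); w=shot('wrist')
for z in (.244,.254): print(z,'scene',proj(s,[.6032,.0257,z]),'seen 349.8,174.7','wrist',proj(w,[.6032,.0257,z]),'seen 322,288')
print(bot.get_obs()['wrist_force'],bot.get_obs()['time']); print(bot.job_done())
E
```

```text
0.244 scene (np.float64(349.28311609113933), np.float64(174.2655949157628)) seen 349.8,174.7 wrist (np.float64(322.0893017135989), np.float64(289.1517709465479)) seen 322,288
0.254 scene (np.float64(349.4429010438331), np.float64(171.28447824475685)) seen 349.8,174.7 wrist (np.float64(322.08750303617296), np.float64(295.06648437157133)) seen 322,288
[-0.04809475  0.37754061 -0.36036456] 32.4
the job is handed in; nothing more can be done
None
```

The job is done and handed in at 32.4 s of the 69 s allowed; no verdict is reported.

- **Bumpers:** I took the orange probe from its stand and touched front right, front left and left end in that order. From the wrist force they were squashed about 1.8, 2.7 and 2.1 mm, each held for at least 0.7 s. Front left went a little past "a millimetre or two" but stayed well under 5 mm.
- **Lid position:** The three touches put the lid at −8.67° yaw and the port at (603.2, 25.7) mm. The camera estimate of the port was (602.7, 25.3) mm.
- **Fitting:** The probe slid through the port with no measurable force and seated with about 6–7 N. I then released it and backed the gripper away.
- **Last checks:** The cap's pixel position fits a fully seated handle to about 1 px in both the scene and wrist views. The probe stands upright with no visible gap, and no bystander looked moved in the final scene picture. Wrist force was near zero. None of these checks failed or disagreed. The one mismatch came earlier: the top camera read about 4 mm low in x, so I relied on the wrist camera and the touches instead.

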